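Hang the drilling template on the sloping jig and lock it

TASK

Take the aluminium drilling template by its orange rib and hang it on both brass pins of the sloping jig at once, keeping hold of it until it lies fully down and flush on the bed. Then let go and swing the red cam lever fully closed, so that its steel tongue lies over the template's edge. Leave the other things on the bench where they are and do not touch the upright post.

Things in the scene. Friction and masses are not known exactly. Their poses are not given: they have to be found in the camera images.
- template: Loose aluminium plate 90 (x) by 170 (y) by 8 mm, about 0.4 kg, flat on the bench. Two 15 mm through holes at y +60 and -60 mm (x 0). Orange grip rib on the middle of its top: 15 mm thick (x), 70 mm long (y), from 8 to 50 mm above the underside. Origin: centre of the underside; z up through the rib. Symmetric: either way round fits.
- bed: Grey bed of the blue jig, fixed, sloping 28 degrees. Origin: on its face midway between the pins, 100 mm above the bench; x uphill (away from the robot, within 0.3 rad of yaw), y across (robot's left), z square out of the face, tilted towards the robot. Face: x -85 to 85, y -97 to 137 mm. Seated, the template's origin is here and its y lies along this y, either way round.
- pin_left (a point): Tip centre of the brass pin at bed y +60 mm, 28 mm above the face. Each pin stands square to the bed: 12 mm diameter for its first 16 mm, then tapering to 5 mm at the tip.
- pin_right (a point): The same for the pin at bed y -60 mm.
- lever_pivot (a point): Foot of the cam lever's pivot axis, on the bed's face at bed x 0, y +116 mm; the axis runs along bed z. Boss 28 mm diameter, up to 20.5 mm above the face. The steel tongue is 40 mm long from the axis, 18 mm wide, and its underside passes 10.5 mm above the face, 2.5 mm over the seated template.
- lever (a joint): Red cam lever's angle, rad: 0 open, 1.6 closed stop; starts at 0 to 0.3; grows counter-clockwise seen down onto the bed. At 0 the handle points to bed +y, the tongue to bed -x, clear of the template; at 1.57 handle to bed -x, tongue to bed -y, over the template's end. It cannot close over a template that is not down. Stays where left; about 2 N at the knob moves it.
- lever_knob (a point): Centre of the top of the upright round red knob (20 mm diameter) at the end of the lever handle, 75 mm from the pivot axis. The knob stands along bed z, from 10.5 to 52.5 mm above the bed face. Handle bar: 16 mm wide, 10.5 to 18.5 mm above the face.
- post: Fixed steel post, 28 mm diameter, 268 mm tall, on a 100 mm square foot; blue collar with a side screw reaching 80 mm to the left at 192 mm height. Origin: under its centre. Must not be touched.
- flange_a: Loose 70 mm square steel plate with a copper-coloured tube stub, 42 mm tall in all, beyond the template. Origin: underside centre. Leave alone.
- flange_b: Another like flange_a, in front of the jig. Leave alone.
- angle: Loose piece of steel angle, 30 by 110 (y) mm, 30 mm tall, on the robot's side of the template. Origin: underside centre. Leave alone.
- can: Loose white and green spray can, 54 mm diameter, 170 mm tall, close beyond the left end of the template. Origin: underside centre. Leave alone.
- hammer: Loose hammer lying on the bench, front right. Leave alone.
- brush: Loose brush lying on the bench, left. Leave alone.
- pliers: Loose blue-handled pliers, 160 mm long, 15 mm tall, lying front left. Leave alone.
Things that resemble listed ones, but are neither listed nor needed, are in the scene too. Of the things that look like the template, the middle-sized one is meant.

How it is judged:
On the way, in this order (a step that is already met when the one before it is completed fails the run):
1. the template is down on both pins, within 4 mm of the bed, while the gripper still holds it (x of template in the frame of bed between -0.004 and 0.004 m and y of template in the frame of bed between -0.004 and 0.004 m and z of template in the frame of bed between -0.004 and 0.004 m and angle between the y axis of template and the y axis of bed, either way round below 0.06 rad and contact force between the fingers and template above 1 N), for 0.1 s.
2. the template is let go and the lever is closed over it (x of template in the frame of bed between -0.004 and 0.004 m and y of template in the frame of bed between -0.004 and 0.004 m and z of template in the frame of bed between -0.003 and 0.003 m and angle between the z axis of template and the z axis of bed, either way round below 0.05 rad and angle between the y axis of template and the y axis of bed, either way round below 0.06 rad and value of joint lever above 1.4 rad and contact force between the fingers and template below 0.5 N), for 0.1 s.
At the end, for the whole second after the job is handed in: The template lies on the bed over both pins (centre within 4 mm across, underside within 3 mm of the face, flat within 0.05 rad, turned within 0.06 rad of the pin line, either way round), at rest, and the lever is past 1.4 rad (x of template in the frame of bed between -0.004 and 0.004 m and y of template in the frame of bed between -0.004 and 0.004 m and z of template in the frame of bed between -0.003 and 0.003 m and angle between the z axis of template and the z axis of bed, either way round below 0.05 rad and angle between the y axis of template and the y axis of bed, either way round below 0.06 rad and value of joint lever above 1.4 rad and linear speed of template below 0.02 m/s); the robot touches nothing.
It fails at once if a bystander (flange_a, flange_b, angle, can, hammer, brush, pliers) is moved more than 20 mm (distance of any of flange_a, flange_b, angle, can, hammer, brush, pliers from where it was at the start of the episode above 0.02 m).
It fails at once if the post is touched with more than 1 N (contact force between post and anything else above 1 N).
It also fails if it takes over 58 s, if anything falls off the work surface, if the arm or the gripper's body presses on something with over 40 N, if the wrist force passes 120 N, or if a joint passes its speed limit or range.

ROBOT

A 6-joint arm with a two-finger parallel gripper is mounted at the origin on the work surface. World frame = base frame: x ahead of the robot, y to its left, z up, the work surface at z = 0. Lengths are in m, angles in rad, forces in N, time in s.
With the tool pointing down it reaches from about 0.3 to 0.875 m from the base axis. Payload 6.4 kg.
Tool frame: the origin (TCP) lies on the centre line of the jaws, within the pads' length; the fingertips stand 25 mm ahead of it and the grasp point (between the pads) lies 6 mm ahead of it (ctrl.tip_reach is the distance from the TCP to the fingertips, in m); z points along the fingers, y is the line along which they close (so a half turn about z gives the same grasp; the last joint's range is limited). The gripper opens to 85 mm and grips with 20 to 120 N. Pads are 22 mm wide; open, the fingers measure 114 mm over their backs; the gripper's body (76 mm by 85 mm) begins 54 mm behind the grasp point. The pads swing forward as they close: fully open they stand 13 mm farther back than shut.
Start: joints at [1.067, 0.181, 1.607, -0, 1.354, -0.206], TCP at [0.169, 0.55, 0.256] pointing down, gripper open.
Joint ranges: [-2.99, 2.99], [-0.89, 2.07], [0.3, 2.58], [-1.14, 4.28], [0, 2.63], [-3.12, 3.12]. Speed limits (rad/s): [2.57, 2.57, 3.01, 3.14, 3.14, 3.14].

INTERFACE

Orientations are given as a unit quaternion [w, x, y, z].
In Python, from bench import ctrl gives the robot as it stands.
- The arm moves only by the tool servo_tool, never from a script. Its argument "motion" is a list that holds one entry, the list of rows, each a list of 5 numbers: the shift along the tool's x, y, z in cm, then the turn about the tool's z in degrees, then the closure, from -1 (fully open) to 1 (shut). In form: [[[dx, dy, dz, twist, claw], ...]]. A call has 1 to 5 rows; each row is the pose to reach, as a shift and turn from the pose commanded when the call began, along the tool's axes at that moment; what a row does not reach only later rows make up. A row lasts 1/10 s, in which the tool goes at most 50 mm and 8.59 degrees, less where a joint would pass 70% of its speed; a pose out of reach is approached as far as the arm can. A call with a gripper value outside its range is refused whole. The fingers move at their own pace and stop on an object; the grip force is fixed at half the most. Time passes only in rows, so rows that repeat a pose let the fingers close. It gives the time, the measured TCP pose, the force, the opening and the grip force at its end, in the units of the state.
- ctrl.get_obs(): the state, without advancing time (a new reading comes with each control period).
- ctrl.camera(name): name is "side" or "top" or "wrist"; returns a dict with "pixels" (420x560x3 uint8, red, green, blue), "depth" (420x560 float32, m along the optical axis (not along the pixel's ray), 0 where there is no reading), "fx", "fy", "cx", "cy" (pixels), "k1" (the pictures are not rectified: a ray, as slopes to the right and down, at radius r is drawn at 1 + k1 r^2 times it, then the intrinsics apply), "R" (3x3) and "t" (3): a world point X has camera coordinates R X + t; the wrist camera has in their place "hand_eye" (4x4, takes a point from camera to tool coordinates, whose origin is the TCP and whose axes are the flange's). Camera axes: x right, y down, z forward; pixel columns grow to the right and rows downward; lengths in m; the calibration is good to about 2 mm. A picture is of the moment at which its call begins: read the wrist's pose just before it.
- ctrl.hand_in(): hands the job in; it is judged then, once.
The state is a dict: "time_s": time; "q": joint angles; "dq": joint speeds; "joint_efforts": joint torques, N m; "eef_pos": TCP position; "eef_rot": TCP orientation; "wrist_force": force on the tool from outside, world axes, zero at the start; "torque": the same for the moment, N m; "opening": opening from 0.0 (shut) to 1.0 (fully open); "grasp_force": force on a finger pad.
Only numpy, scipy, OpenCV 4.12 (cv2) and the standard library are available. Lean on these libraries where they do the work, as an engineer would, in place of code of your own. Each camera call takes 0.05 s, during which the arm holds its last target. There are 200 camera calls.

## Working session

There is one attempt and no reset: what is moved stays moved. The work goes in short steps, Python scripts to look and compute and a tool call to move; the robot and the scene stay as the last step left them, time stands still between calls to the robot, and variables do not carry over. Pictures are saved under pics/ and viewed, at most 14 in all, crops included, and the job is handed in when it is done.

Besides the shell and the picture viewer there is one more tool, called after "Call:" as name(argument=value, ...) on one line, values as JSON. servo_tool: Moves the arm, as the interface text tells. Its arguments: {"type":"object","properties":{"motion":{"type":"array"}},"required":["motion"]}

```bash
mkdir -p pics; cat > h.py <<'E'
import numpy as np, cv2
from scipy.spatial.transform import Rotation as Ro
from bench import ctrl
def Rt(o): return Ro.from_quat(np.array(o['eef_rot'])[[1,2,3,0]]).as_matrix()
def cap(n):
    o=ctrl.get_obs(); c=dict(ctrl.camera(n))
    if 'hand_eye' in c:
        T=np.eye(4);T[:3,:3]=Rt(o);T[:3,3]=o['eef_pos']
        M=T@np.array(c['hand_eye'])
    else:
        M=np.eye(4);M[:3,:3]=np.array(c['R']).T;M[:3,3]=-M[:3,:3]@np.array(c['t'])
    c['M']=M; np.savez(f'{n}.npz',**c); return c
def rays(c,uv):
    K=np.array([[c['fx'],0,c['cx']],[0,c['fy'],c['cy']],[0,0,1]],float)
    p=cv2.undistortPoints(np.array(uv,float).reshape(-1,1,2),K,np.array([c['k1'],0,0,0],float)).reshape(-1,2)
    return np.c_[p,np.ones(len(p))]
def cloud(c):
    h,w=c['depth'].shape; u,v=np.meshgrid(np.arange(w),np.arange(h))
    d=rays(c,np.c_[u.ravel(),v.ravel()])*c['depth'].reshape(-1,1)
    return (d@c['M'][:3,:3].T+c['M'][:3,3]).reshape(h,w,3)
def proj(c,X):
    x=(np.atleast_2d(X)-c['M'][:3,3])@c['M'][:3,:3]; s=x[:,:2]/x[:,2:]
    s=s*(1+c['k1']*(s**2).sum(1,keepdims=True)); return s*[c['fx'],c['fy']]+[c['cx'],c['cy']]
def save(c,f,box=None,s=1):
    p=c['pixels'][:,:,::-1]
    if box: p=p[box[1]:box[3],box[0]:box[2]]
    cv2.imwrite('pics/'+f,cv2.resize(p,None,fx=s,fy=s,interpolation=cv2.INTER_CUBIC))
E
python3 - <<'E'
from h import *
for n in('top','side'):
    c=cap(n); save(c,n+'0.png'); print(n,c['M'].round(3).tolist(),c['fx'],c['k1'])
print(ctrl.tip_reach, ctrl.get_obs())
E
```

```text
top [[0.003, -0.989, 0.147, 0.354], [-1.0, -0.002, 0.01, 0.018], [-0.009, -0.147, -0.989, 1.422], [0.0, 0.0, 0.0, 1.0]] 448.4087270143083 -0.03647194852647925
side [[0.987, -0.094, 0.132, 0.338], [-0.161, -0.486, 0.859, -1.398], [-0.017, -0.869, -0.494, 0.965], [0.0, 0.0, 0.0, 1.0]] 505.81783217040754 -0.1458202053221112
0.025 {'time_s': 0.1, 'q': array([ 1.06673677e+00,  1.81473101e-01,  1.60790876e+00,  1.65937512e-05,
        1.35374266e+00, -2.06277969e-01]), 'dq': array([ 0.00050549, -0.00309954, -0.00228091, -0.00018847,  0.00118202,
       -0.00070611]), 'joint_efforts': array([ 1.06967720e-03, -4.45877337e+01, -3.52237272e+01, -2.87602197e-04,
        4.35036316e-03, -1.15310556e-05]), 'eef_pos': array([0.16845408, 0.54931004, 0.25547025]), 'eef_rot': array([-2.73947485e-04,  1.48343017e-01,  9.88935672e-01, -7.15312721e-04]), 'wrist_force': array([-0.25242241, -0.12245024,  0.73574106]), 'torque': array([ 0.00701937, -0.0298484 ,  0.02413965]), 'grasp_force': 0.0, 'opening': 0.996227583982909}
```

View pics/top0.png

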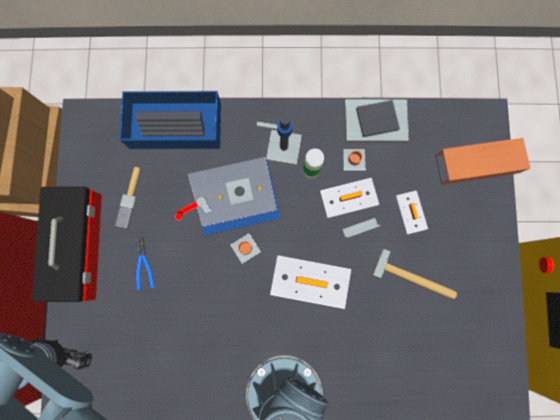

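View pics/side0.png

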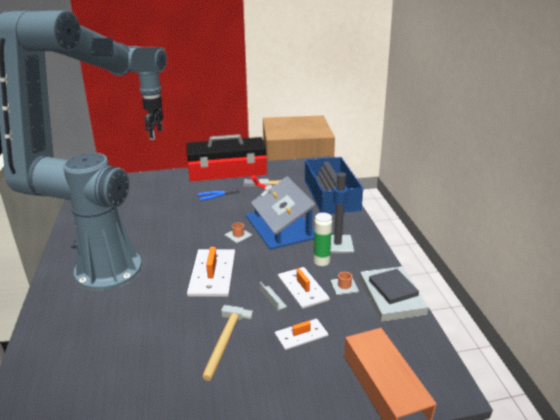

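Top view: three plates resemble the template: (311,282) large, (350,197) middle-sized, (412,212) small. The middle one is meant, because it sits between the angle (361,228), flange_a (354,159) and the can (314,163). The jig is at (234,195), its knob at (180,215), and the post at (284,135) with its screw pointing left. I'll confirm with sizes and a crop.

```bash
python3 - <<'E'
from h import *
for n in('top','side'):
    c=dict(np.load(n+'.npz')); P=cloud(c); hsv=cv2.cvtColor(c['pixels'],cv2.COLOR_RGB2HSV)
    org=cv2.inRange(hsv,(5,170,120),(22,255,255))
    k,l,s,ce=cv2.connectedComponentsWithStats(org)
    for i in range(1,k):
        if s[i,4]<30: continue
        p=P[l==i]; p=p[np.abs(p[:,2]-np.median(p[:,2]))<.03]
        r=cv2.minAreaRect((p[p[:,2]>p[:,2].max()-.01,:2]*1000).astype(np.float32))
        print(n,'orange',ce[i].round(),s[i,4],np.median(p,0).round(4),'zmax',p[:,2].max().round(4),np.round(r[0]),np.round(r[1]),round(r[2]))
    wh=((hsv[:,:,1]<40)&(hsv[:,:,2]>150)&(P[:,:,2]<.03)&(P[:,:,2]>.002)&(P[:,:,1]>-.6)&(P[:,:,1]<.5)&(P[:,:,0]<.75)).astype(np.uint8)
    k,l,s,ce=cv2.connectedComponentsWithStats(wh)
    for i in range(1,k):
        if s[i,4]<150: continue
        p=P[l==i]; r=cv2.minAreaRect((p[:,:2]*1000).astype(np.float32))
        print(n,'plate',ce[i].round(),s[i,4],'z',np.median(p[:,2]).round(4),np.round(r[0],1),np.round(r[1],1),round(r[2],1))
    yel=cv2.inRange(hsv,(18,90,100),(34,255,255))
    # bed plane
    print(n,'bed pts',[P[v,u].round(4).tolist() for u,v in ([(210,200),(255,190),(240,170),(234,210)] if n=='top' else [(285,190),(268,212),(300,210)])])
c=dict(np.load('top.npz')); s=dict(np.load('side.npz'))
A=cv2.resize(c['pixels'][120:265,160:440,::-1],(780,404),interpolation=cv2.INTER_CUBIC)
save(c,'crop_top.png',(165,125,435,320),2.9)
save(s,'crop_side.png',(225,165,375,275),5.2)
E
```

```text
top orange [351. 196.] 90 [ 0.6045 -0.2098  0.0496] zmax 0.0564 [ 606. -210.] [12. 67.] 15
top orange [413. 211.] 54 [ 0.5591 -0.4065  0.0371] zmax 0.0437 [ 560. -407.] [45. 10.] 11
top orange [551. 265.] 51 [ 0.3995 -0.9923 -0.2248] zmax -0.2079 [ 396. -991.] [26.  6.] 1
top orange [311. 281.] 130 [ 0.3429 -0.0789  0.0691] zmax 0.0745 [341. -83.] [89. 15.] 80
top plate [283. 158.] 215 z 0.0084 [736.2   5.7] [100.5  31.4] 86.4
top plate [354. 164.] 181 z 0.0068 [ 723.7 -230.7] [68.8 51.2] 89.4
top plate [349. 197.] 1318 z 0.0084 [ 608.8 -212.3] [ 92.6 174.3] 14.0
top plate [411. 212.] 709 z 0.007 [ 561.6 -409.5] [130.4  71.4] 13.9
top plate [360. 227.] 236 z 0.0055 [ 510.7 -244.5] [ 30.1 109. ] 19.6
top plate [246. 248.] 307 z 0.0063 [444.9 120.4] [69.7 69.6] 32.4
top plate [382. 263.] 195 z 0.0256 [ 398.3 -305.4] [25.3 86.5] 66.8
top plate [311. 282.] 2727 z 0.0112 [340.7 -85. ] [236.7 126.5] 79.5
top bed pts [[0.5833, 0.2216, 0.0935], [0.6139, 0.0862, 0.0944], [0.6675, 0.1295, 0.1279], [0.5549, 0.15, 0.0804]]
side orange [211. 262.] 179 [ 0.3399 -0.1103  0.0664] zmax 0.0749 [342. -85.] [97. 16.] 81
side orange [303. 280.] 131 [ 0.6038 -0.2251  0.0406] zmax 0.0559 [ 603. -212.] [10. 68.] 13
side orange [301. 328.] 152 [ 0.5591 -0.4121  0.0299] zmax 0.0433 [ 558. -410.] [47. 15.] 19
side plate [212. 274.] 1569 z 0.0109 [338.2 -81.9] [243.6 129.4] 79.9
side plate [303. 289.] 882 z 0.0077 [ 606.9 -205.4] [ 97.7 182.8] 14.1
side plate [237. 311.] 236 z 0.0237 [ 401.5 -293.9] [58.1 88.2] 70.0
side plate [301. 335.] 671 z 0.0063 [ 560.9 -406.8] [132.8  76.8] 13.2
side bed pts [[0.6299, 0.2095, 0.1185], [0.5562, 0.1439, 0.0714], [0.6539, 0.0593, 0.1163]]
```

View pics/crop_top.png

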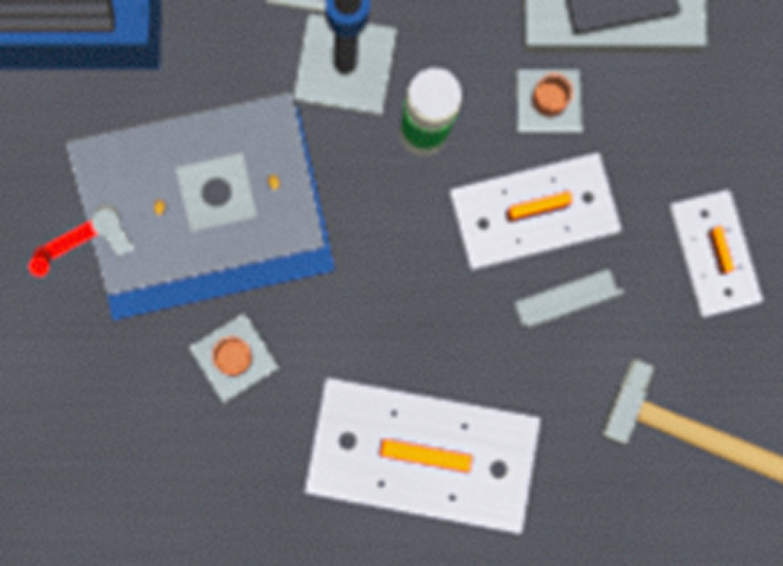

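View pics/crop_side.png

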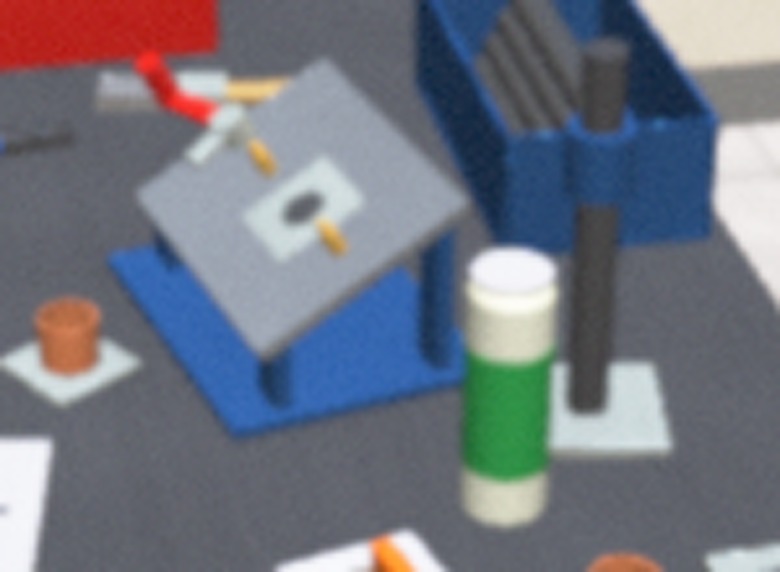

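The crop confirms the middle-sized plate: 92 x 174 mm measured, against 90 x 170 in the text, with the rib at (351,196). The bed's pins show at crop-top (160,208) and (274,183), and the lever points left with its knob at (39,265).

```bash
cat >> h.py <<'E'
def tri(obs):
    A=np.zeros((3,3));b=np.zeros(3)
    for c,uv in obs:
        d=c['M'][:3,:3]@rays(c,[uv])[0]; d/=np.linalg.norm(d); Q=np.eye(3)-np.outer(d,d); A+=Q;b+=Q@c['M'][:3,3]
    X=np.linalg.solve(A,b); return X,[np.linalg.norm(proj(c,X)[0]-uv).round(2) for c,uv in obs]
E
python3 - <<'E'
from h import *
t=dict(np.load('top.npz')); s=dict(np.load('side.npz'))
for n,c in(('top',t),('side',s)):
    P=cloud(c); hsv=cv2.cvtColor(c['pixels'],cv2.COLOR_RGB2HSV)
    box=(P[:,:,0]>.48)&(P[:,:,0]<.75)&(P[:,:,1]>.01)&(P[:,:,1]<.29)&(P[:,:,2]>.045)&(P[:,:,2]<.16)&(hsv[:,:,1]<60)
    p=P[box]
    for _ in range(8):
        m=p.mean(0);nn=np.linalg.svd(p-m,full_matrices=False)[2][2]; nn*=np.sign(nn[2]); p=p[np.abs((p-m)@nn)<.004]
    print(n,'plane',len(p),m.round(4),nn.round(4),'tilt',np.degrees(np.arccos(nn[2])).round(2),'yaw',np.degrees(np.arctan2(-nn[1],-nn[0])).round(2))
    r=cv2.minAreaRect((p[:,:2]*1000).astype(np.float32));print('  edge rect',np.round(r[0],1),np.round(r[1],1),round(r[2],1))
    # image centres
    def blob(lo,hi,cond,mn=4):
        m=(cv2.inRange(hsv,lo,hi)>0)&cond
        k,l,st,ce=cv2.connectedComponentsWithStats(m.astype(np.uint8))
        for i in range(1,k):
            if st[i,4]>=mn: print('   ',ce[i].round(1),st[i,:].tolist(),np.median(P[l==i],0).round(4))
    reg=(P[:,:,0]>.45)&(P[:,:,0]<.8)&(P[:,:,1]>0)&(P[:,:,1]<.36)&(P[:,:,2]>.06)
    print(' pins');blob((12,90,80),(35,255,255),reg)
    print(' red');blob((0,150,80),(6,255,255),reg)
    cn=(P[:,:,2]>.14)&(P[:,:,0]>.55)&(P[:,:,0]<.85)&(P[:,:,1]<.1)&(P[:,:,1]>-.25)
    k,l,st,ce=cv2.connectedComponentsWithStats(cn.astype(np.uint8))
    for i in range(1,k):
        if st[i,4]>20: print(' tall',ce[i].round(),P[l==i].min(0).round(3),P[l==i].max(0).round(3))
E
```

```text
top plane 3350 [0.6112 0.1487 0.1022] [-0.4551 -0.105   0.8842] tilt 27.84 yaw 12.99
  edge rect [608.2 153.3] [151.5 234.3] 12.6
 pins
    [258.9 187.3] [257, 185, 4, 5, 14] [0.6175 0.0731 0.1195]
    [219.5 196. ] [218, 194, 4, 5, 16] [0.5908 0.1898 0.1188]
 red
    [184.8 210.2] [175, 202, 23, 18, 139] [0.5506 0.296  0.1136]
 tall [280. 126.] [ 0.753 -0.022  0.141] [0.793 0.077 0.274]
 tall [314. 158.] [ 0.671 -0.114  0.14 ] [ 0.723 -0.062  0.177]
side plane 1489 [0.6097 0.1393 0.1013] [-0.4545 -0.11    0.8839] tilt 27.88 yaw 13.61
  edge rect [607.1 150.7] [152.4 241.9] 13.3
 pins
    [275.1 194.9] [273, 193, 5, 5, 16] [0.5897 0.1902 0.1124]
    [288.5 210.7] [287, 208, 4, 6, 15] [0.6171 0.0699 0.1107]
 red
    [257.3 181.4] [251, 175, 15, 13, 63] [0.5375 0.3005 0.1138]
 tall [340. 192.] [ 0.748 -0.029  0.141] [0.793 0.017 0.272]
 tall [323. 221.] [ 0.669 -0.118  0.14 ] [ 0.717 -0.06   0.175]
```

Call:
servo_tool(motion=[[[-4.1, -2.4, -0.9, 0, -1], [-8.2, -4.8, -1.8, 0, -1], [-12.3, -7.2, -2.7, 0, -1], [-16.4, -9.6, -3.6, 0, -1], [-20.5, -12.0, -4.5, 0, -1]]])

```text
time_s: 0.6
eef_pos: [0.3301, 0.3733, 0.3014]
eef_rot: [-0.0, 0.148, 0.989, -0.0]
wrist_force: [0.6, 0.2, 0.3]
opening: 1.0
grasp_force: 0.0
```

Call:
servo_tool(motion=[[[-4.1, -2.4, -0.9, 0, -1], [-8.2, -4.8, -1.8, 0, -1], [-12.3, -7.2, -2.7, 0, -1], [-16.4, -9.6, -3.6, 0, -1], [-20.5, -12.0, -4.5, 0, -1]]])

```text
time_s: 1.1
eef_pos: [0.4911, 0.1983, 0.3464]
eef_rot: [-0.0, 0.148, 0.989, -0.0]
wrist_force: [0.9, 1.4, 0.4]
opening: 0.996
grasp_force: 0.0
```

Call:
servo_tool(motion=[[[-4.0, -2.4, -0.8, -8, -1], [-8.0, -4.8, -1.5, -16, -1], [-8.0, -4.8, -1.5, -24, -1], [-8.0, -4.8, -1.5, -31, -1], [-8.0, -4.8, -1.5, -31, -1]]])

```text
time_s: 1.6
eef_pos: [0.5527, 0.1301, 0.3606]
eef_rot: [-0.001, -0.121, 0.993, 0.0]
wrist_force: [0.2, 0.3, 0.3]
opening: 0.996
grasp_force: 0.0
```

```bash
python3 - <<'E'
from h import *
c=cap('wrist'); save(c,'w1.png'); print(c['M'].round(3).tolist(),c['hand_eye'],c['fx'])
o=ctrl.get_obs();print(o['eef_pos'],Rt(o).round(3).tolist(),o['time_s'])
t=dict(np.load('top.npz')); s=dict(np.load('side.npz'))
for a,b in(((219.5,196),(275.1,194.9)),((258.9,187.3),(288.5,210.7))): print(tri([(t,a),(s,b)]), proj(c,tri([(t,a),(s,b)])[0]))
E
```

```text
[[-0.241, 0.926, 0.292, 0.478], [0.97, 0.23, 0.073, 0.113], [-0.0, 0.301, -0.954, 0.478], [0.0, 0.0, 0.0, 1.0]] [[ 3.05468958e-04 -9.53337249e-01 -3.01907264e-01  7.69898180e-02]
 [ 9.99999891e-01  3.97533127e-04 -2.43499319e-04  1.21073501e-03]
 [ 3.52155109e-04 -3.01907157e-01  9.53337267e-01 -1.17559850e-01]
 [ 0.00000000e+00  0.00000000e+00  0.00000000e+00  1.00000000e+00]] 360.13711038568243
[0.55248926 0.13043821 0.36072125] [[-0.971, -0.238, -0.001], [-0.238, 0.971, 0.0], [0.001, 0.0, -1.0]] 1.65
(array([0.59114339, 0.19071133, 0.11232447]), [np.float64(0.32), np.float64(0.26)]) [[325.36593424 222.98940552]]
(array([0.61806927, 0.07393119, 0.10948741]), [np.float64(0.35), np.float64(0.3)]) [[214.45386032 220.34686505]]
```

View pics/w1.png

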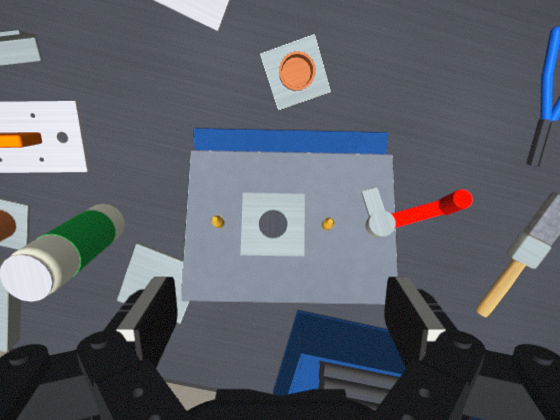

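The wrist view shows the pins at (218,222) and (328,224), the knob top at (463,199), the pivot boss at (381,223), and the can and template at the left. I'll solve the bed pose from these.

```bash
cat > bed.py <<'E'
from h import *
def bed(c):
    P=cloud(c); hsv=cv2.cvtColor(c['pixels'],cv2.COLOR_RGB2HSV)
    box=(P[:,:,0]>.48)&(P[:,:,0]<.75)&(P[:,:,1]>.01)&(P[:,:,1]<.29)&(P[:,:,2]>.045)&(P[:,:,2]<.16)&(hsv[:,:,1]<70)&(c['depth']>0)
    p=P[box]
    for _ in range(8):
        m=p.mean(0);nn=np.linalg.svd(p-m,full_matrices=False)[2][2]; nn*=np.sign(nn[2]); p=p[np.abs((p-m)@nn)<.003]
    print('plane',len(p),m.round(4),nn.round(4),'tilt',np.degrees(np.arccos(nn[2])).round(2),'yaw',np.degrees(np.arctan2(-nn[1],-nn[0])).round(2))
    reg=(P[:,:,0]>.45)&(P[:,:,0]<.75)&(P[:,:,1]>0)&(P[:,:,1]<.26)&(P[:,:,2]>.06)
    M=(cv2.inRange(hsv,(12,80,50),(35,255,255))>0)&reg
    k,l,st,ce=cv2.connectedComponentsWithStats(M.astype(np.uint8))
    pins=[]
    for i in range(1,k):
        if st[i,4]<25: continue
        q=P[l==i]; h=(q-m)@nn; tip=q[h>h.max()-.008]; foot=q-np.outer(h,nn)
        # ray through blob centroid meets plane at height 14mm
        d=c['M'][:3,:3]@rays(c,[ce[i]])[0]; o=c['M'][:3,3]; s=((m-o)@nn+.014)/(d@nn)
        f=o+s*d-.014*nn
        print(' pin',ce[i].round(1),st[i].tolist(),'hmax',h.max().round(4),'foot',f.round(4),'tipfoot',(tip.mean(0)-((tip-m)@nn).mean()*nn).round(4)); pins.append(f)
    return m,nn,pins,P,hsv
if __name__=='__main__':
    for n in('wrist','top','side'):
        c=dict(np.load(n+'.npz')); m,nn,pins,P,hsv=bed(c)
        if len(pins)==2:
            a,b=sorted(pins,key=lambda x:-x[1]); y=(a-b); print(n,'len',np.linalg.norm(y).round(4),'mid',((a+b)/2).round(4),'yaw',np.degrees(np.arctan2(-y[0],y[1])).round(2))
        r=(cv2.inRange(hsv,(0,150,80),(6,255,255))>0)&(P[:,:,2]>.08)&(P[:,:,2]<.2)&(P[:,:,1]<.36)
        q=P[r];h=(q-m)@nn
        if len(q): k=q[h>h.max()-.006];print('  knob top',h.max().round(4),k.mean(0).round(4),len(k))
E
python3 - <<'E'
import re
E
python3 bed.py 2>&1 | head -40; python3 - <<'E'
from h import *
c=dict(np.load('wrist.npz'));P=cloud(c);hsv=cv2.cvtColor(c['pixels'],cv2.COLOR_RGB2HSV)
r=(cv2.inRange(hsv,(5,150,100),(22,255,255))>0)&(P[:,:,2]>.02)&(P[:,:,1]<-.1); q=P[r];print('rib(partly)',q.min(0).round(3),q.max(0).round(3))
E
```

```text
plane 29245 [0.6103 0.1506 0.1019] [-0.4575 -0.104   0.8831] tilt 27.98 yaw 12.81
 pin [217.2 221.5] [211, 216, 13, 12, 120] hmax 0.3969 foot [0.6238 0.0789 0.1004] tipfoot [0.6594 0.154  0.1277]
 pin [327.5 223.6] [322, 218, 12, 12, 115] hmax 0.0294 foot [0.5975 0.1945 0.1004] tipfoot [0.5977 0.1948 0.1005]
wrist len 0.1186 mid [0.6107 0.1367 0.1004] yaw 12.81
  knob top 0.0545 [0.527  0.3094 0.1363] 294
plane 2822 [0.6118 0.1474 0.1025] [-0.4544 -0.1069  0.8844] tilt 27.83 yaw 13.24
  knob top 0.0563 [0.5266 0.3052 0.1371] 23
plane 1230 [0.6092 0.1382 0.101 ] [-0.4535 -0.1133  0.884 ] tilt 27.87 yaw 14.03
  knob top 0.053 [0.5266 0.3042 0.1365] 15
rib(partly) [ 0.592 -0.216  0.02 ] [ 0.721 -0.172  0.053]
```

Call:
servo_tool(motion=[[[1.1, -4.7, 0, 0, -1], [2.3, -9.4, 0, 0, -1], [3.4, -14.1, 0, 0, -1], [4.6, -18.8, 0, 0, -1], [5.7, -23.5, 0, 0, -1]]])

```text
time_s: 2.15
eef_pos: [0.5535, -0.1124, 0.3613]
eef_rot: [0.0, -0.12, 0.993, -0.0]
wrist_force: [0.3, 0.1, -0.4]
opening: 1.002
grasp_force: 0.0
```

Call:
servo_tool(motion=[[[1.2, -4.7, 0, 0, -1], [2.4, -9.4, 0, 0, -1], [2.4, -9.4, 0, 0, -1], [2.4, -9.4, 0, 0, -1]]])

```text
time_s: 2.55
eef_pos: [0.5529, -0.2088, 0.3608]
eef_rot: [-0.0, -0.119, 0.993, 0.0]
wrist_force: [0.0, 0.5, -1.1]
opening: 1.0
grasp_force: 0.0
```

```bash
cp wrist.npz wbed.npz; cat > rib.py <<'E'
from h import *
def rib(n,c=None):
    c=c or cap(n); P=cloud(c);hsv=cv2.cvtColor(c['pixels'],cv2.COLOR_RGB2HSV)
    near=(np.hypot(P[:,:,0]-.607,P[:,:,1]+.21)<.12)
    m=(cv2.inRange(hsv,(5,150,100),(22,255,255))>0)&near&(P[:,:,2]>.04)
    q=P[m]; r=cv2.minAreaRect((q[:,:2]*1000).astype(np.float32)); print(n,'rib top',np.median(q[:,2]).round(4),np.round(r[0],1),np.round(r[1],1),round(r[2],1))
    m=near&(P[:,:,2]>.004)&(P[:,:,2]<.013)&(hsv[:,:,1]<40)&(hsv[:,:,2]>150)
    k,l,s,ce=cv2.connectedComponentsWithStats(m.astype(np.uint8)); i=1+np.argmax(s[1:,4]); q=P[l==i]
    r=cv2.minAreaRect((q[:,:2]*1000).astype(np.float32)); print(n,'plate z',np.median(q[:,2]).round(4),np.round(r[0],1),np.round(r[1],1),round(r[2],1))
if __name__=='__main__':
    rib('wrist'); o=ctrl.get_obs(); print(o['eef_pos'].round(4),Rt(o).round(3).tolist(),o['time_s'])
E
python3 rib.py
```

```text
wrist rib top 0.0495 [ 654. -221.] [ 63.  141.6] 74.7
wrist plate z 0.0082 [ 608.1 -207.9] [ 91.  170.3] 14.4
[ 0.5532 -0.2077  0.361 ] [[-0.971, -0.239, -0.0], [-0.239, 0.971, 0.001], [0.0, 0.001, -1.0]] 2.6
```

Call:
servo_tool(motion=[[[-2.7, -0.7, 4.0, -0.6, -1], [-5.3, -1.3, 8.0, -0.6, -1], [-5.3, -1.3, 12.5, -0.6, -1], [-5.3, -1.3, 17.0, -0.6, -1], [-5.3, -1.3, 21.0, -0.6, -1]]])

```text
time_s: 3.1
eef_pos: [0.6078, -0.2051, 0.1492]
eef_rot: [-0.0, -0.127, 0.992, 0.0]
wrist_force: [0.3, -0.2, -0.5]
opening: 1.0
grasp_force: 0.0
```

Call:
servo_tool(motion=[[[0, 0, 3.5, 0, -1], [0, 0, 6.5, 0, -1], [0, 0, 9.0, 0, -1], [0, 0, 9.0, 0, -1]]])

```text
time_s: 3.5
eef_pos: [0.6054, -0.2043, 0.0573]
eef_rot: [-0.003, -0.127, 0.992, 0.002]
wrist_force: [-0.7, 1.2, 0.2]
opening: 0.999
grasp_force: 0.0
```

```bash
python3 - <<'E'
from h import *
o=ctrl.get_obs();print(o['eef_pos'].round(4),Rt(o).round(3).tolist(),o['wrist_force'])
c=cap('wrist');save(c,'w2.png')
E
```

```text
[ 0.6054 -0.2043  0.0573] [[-0.968, -0.252, -0.007], [-0.252, 0.968, 0.004], [0.006, 0.006, -1.0]] [-0.69781821  1.17129996  0.2464626 ]
```

View pics/w2.png

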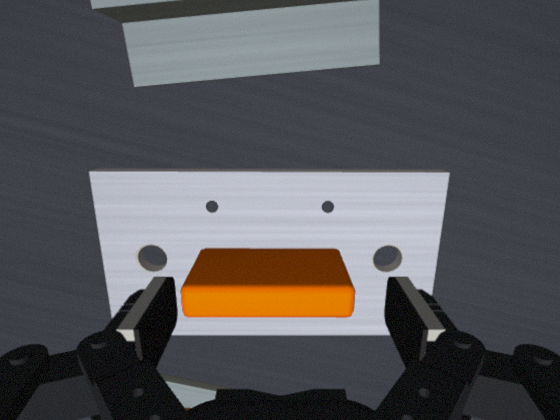

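The wrist view shows the rib top at columns 182–355 between the open fingers at 175 and 385. The jaws need to go about 4 mm toward -y, which agrees with the measured TCP error, so I'll correct that and descend.

Call:
servo_tool(motion=[[[-0.2, -0.4, 0.5, 0, -1], [-0.2, -0.4, 1.1, 0, -1], [-0.2, -0.4, 1.7, 0, -1], [-0.2, -0.4, 1.7, 0, -1], [-0.2, -0.4, 1.7, 0, -1]]])

```text
time_s: 4.05
eef_pos: [0.6107, -0.2115, 0.0444]
eef_rot: [-0.0, -0.126, 0.992, 0.0]
wrist_force: [-0.5, -0.1, -0.1]
opening: 0.999
grasp_force: 0.0
```

```bash
python3 - <<'E'
from h import *
o=ctrl.get_obs();print(o['eef_pos'].round(4),Rt(o).round(3).tolist(),o['wrist_force'],o['q'].round(3))
E
```

```text
[ 0.6107 -0.2115  0.0444] [[-0.968, -0.251, -0.0], [-0.251, 0.968, 0.0], [0.0, 0.0, -1.0]] [-0.51093791 -0.06113403 -0.09806211] [-0.517  0.582  1.537  0.     1.023 -2.341]
```

Call:
servo_tool(motion=[[[0.2, 0.4, 0.4, 0, -1], [0.2, 0.4, 0.4, 0, -1], [0.2, 0.4, 0.4, 0, 1], [0.2, 0.4, 0.4, 0, 1], [0.2, 0.4, 0.4, 0, 1]]])

```text
time_s: 4.55
eef_pos: [0.6082, -0.2084, 0.0409]
eef_rot: [0.0, -0.126, 0.992, -0.0]
wrist_force: [-0.6, -0.2, 3.9]
opening: 0.807
grasp_force: 70.3
```

Call:
servo_tool(motion=[[[0, 0, 0, 0, 1], [0, 0, 0, 0, 1], [0, 0, 0, 0, 1]]])

```text
time_s: 4.85
eef_pos: [0.6083, -0.2084, 0.0409]
eef_rot: [0.0, -0.126, 0.992, -0.0]
wrist_force: [-0.9, 0.4, 5.3]
opening: 0.807
grasp_force: 70.4
```

Call:
servo_tool(motion=[[[0, 0, -1.5, 0, 1], [0, 0, -4.5, 0, 1], [0, 0, -8.5, 0, 1], [0, 0, -12.5, 0, 1], [0, 0, -16.5, 0, 1]]])

```text
time_s: 5.35
eef_pos: [0.6068, -0.2074, 0.206]
eef_rot: [-0.001, -0.127, 0.992, 0.001]
wrist_force: [0.9, -0.7, -5.6]
opening: 0.806
grasp_force: 70.0
```

Call:
servo_tool(motion=[[[0, 0, -4, 0, 1], [0, 0, -7.5, 0, 1], [0, 0, -7.5, 0, 1], [0, 0, -7.5, 0, 1], [0, 0, -7.5, 0, 1]]])

```text
time_s: 5.85
eef_pos: [0.6064, -0.2073, 0.2771]
eef_rot: [-0.002, -0.127, 0.992, 0.002]
wrist_force: [0.1, -0.3, -4.4]
opening: 0.806
grasp_force: 70.3
```

```bash
python3 - <<'E'
from h import *
o=ctrl.get_obs();print(o['eef_pos'].round(4),Rt(o).round(4).tolist(),o['wrist_force'],o['grasp_force'],o['opening'])
c=cap('wrist');P=cloud(c);hsv=cv2.cvtColor(c['pixels'],cv2.COLOR_RGB2HSV);save(c,'w3.png')
R=Rt(o);Q=(P-o['eef_pos'])@R
m=(hsv[:,:,1]<45)&(hsv[:,:,2]>140)&(np.abs(Q[:,:,0])<.08)&(np.abs(Q[:,:,1])<.1)&(Q[:,:,2]>.01)&(Q[:,:,2]<.09)&(c['depth']>0)
q=Q[m];print(len(q),q.min(0).round(4),q.max(0).round(4))
A=np.c_[q[:,:2],np.ones(len(q))];k=np.linalg.lstsq(A,q[:,2],rcond=None)[0];r=q[:,2]-A@k;print('plate plane in tool: slopes',k.round(4),'std',r.std())
E
```

```text
[ 0.6064 -0.2073  0.2771] [[-0.968, -0.251, -0.0046], [-0.251, 0.968, 0.0026], [0.0038, 0.0037, -1.0]] [ 0.10734294 -0.34347431 -4.39121643] 70.26163458824158 0.8061784487726242
40116 [-0.0452 -0.0847  0.0106] [0.0455 0.0866 0.0354]
plate plane in tool: slopes [-0.002  -0.0002  0.033 ] std 0.0006418740951872241
```

View pics/w3.png

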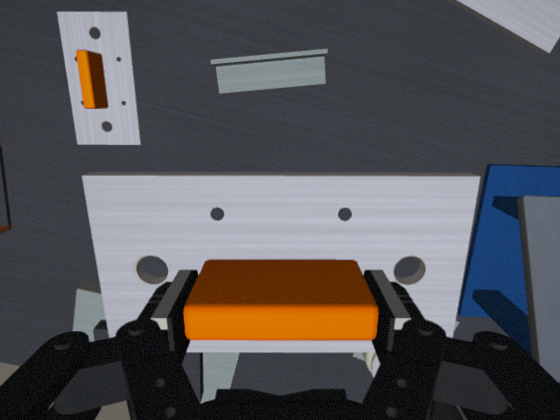

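Call:
servo_tool(motion=[[[-0.2, 4.0, 0, 0, 1], [-0.5, 8.2, 0, 0, 1], [-0.7, 12.4, 0, 0, 1], [-1.0, 16.6, 0, 0, 1], [-1.2, 20.8, 0, 0, 1]]])

```text
time_s: 6.4
eef_pos: [0.5657, -0.002, 0.2779]
eef_rot: [-0.002, -0.126, 0.992, 0.001]
wrist_force: [1.4, 0.5, -5.0]
opening: 0.808
grasp_force: 70.8
```

Call:
servo_tool(motion=[[[-0.3, 4.2, 0, 0.5, 1], [-0.5, 8.4, 0, 1, 1], [-0.7, 12.5, 0, 1.5, 1], [-0.7, 12.5, 3.0, 1.5, 1], [-0.7, 12.5, 6.0, 1.5, 1]]])

```text
time_s: 6.9
eef_pos: [0.5418, 0.1207, 0.2186]
eef_rot: [-0.0, -0.115, 0.993, 0.0]
wrist_force: [-0.1, 0.3, -4.9]
opening: 0.802
grasp_force: 71.1
```

Call:
servo_tool(motion=[[[0, 0, 3.0, 0, 1], [0, 0, 4.5, 0, 1], [0, 0, 4.5, 0, 1], [0, 0, 4.5, 0, 1], [0, 0, 4.5, 0, 1]]])

```text
time_s: 7.4
eef_pos: [0.5439, 0.1189, 0.1769]
eef_rot: [0.001, -0.113, 0.994, -0.0]
wrist_force: [0.4, 0.3, -4.8]
opening: 0.804
grasp_force: 70.8
```

```bash
cat > st.py <<'E'
from h import *
M=np.array([.6107,.136,.100]);a=np.radians(12.9);e=np.array([np.cos(a),np.sin(a),0]);f=np.array([-np.sin(a),np.cos(a),0])
o=ctrl.get_obs();R=Rt(o);d=o['eef_pos']-M
print('pos',o['eef_pos'].round(4),'u,v,z mm',np.round([d@e*1e3,d@f*1e3,d[2]*1e3],1),'yaw',np.degrees(np.arctan2(-R[0,1],R[1,1])).round(2),'tilt',R[:,2].round(4),'F',o['wrist_force'].round(1),'tau',o['torque'].round(2),'g',round(o['grasp_force'],1),'t',o['time_s'])
E
python3 st.py
```

```text
pos [0.5439 0.1189 0.1769] u,v,z mm [-69.   -1.7  76.9] yaw 13.02 tilt [ 0.0028 -0.     -1.    ] F [ 0.4  0.3 -4.8] tau [-0.   -0.02  0.01] g 70.8 t 7.4
```

Call:
servo_tool(motion=[[[0.1, 0, 2.0, 0, 1], [0.2, 0, 3.5, 0, 1], [0.2, 0, 4.5, 0, 1], [0.2, 0, 4.8, 0, 1], [0.2, 0, 5.1, 0, 1]]])

```text
time_s: 7.9
eef_pos: [0.5406, 0.1185, 0.1259]
eef_rot: [-0.0, -0.114, 0.994, -0.0]
wrist_force: [-17.9, -1.6, 24.3]
opening: 0.807
grasp_force: 74.1
```

Call:
servo_tool(motion=[[[0, 0, 0.2, 0, 1], [0, 0, 0.4, 0, 1], [0, 0, 0.6, 0, 1], [0, 0, 0.6, 0, 1]]])

```text
time_s: 8.3
eef_pos: [0.5398, 0.1183, 0.123]
eef_rot: [-0.001, -0.114, 0.994, -0.001]
wrist_force: [-25.2, -4.2, 31.9]
opening: 0.808
grasp_force: 76.9
```

```bash
python3 st.py
```

```text
pos [0.5398 0.1183 0.123 ] u,v,z mm [-73.1  -1.4  23. ] yaw 13.06 tilt [-0.0024 -0.0014 -1.    ] F [-25.2  -4.2  31.9] tau [-0.63  3.02 -0.31] g 76.9 t 8.3
```

```bash
cat > pl.py <<'E'
from h import *
def plate():
    c=cap('wrist');o=ctrl.get_obs();P=cloud(c);hsv=cv2.cvtColor(c['pixels'],cv2.COLOR_RGB2HSV)
    R=Rt(o);Q=(P-o['eef_pos'])@R
    org=(cv2.inRange(hsv,(3,150,40),(24,255,255))>0)&(np.abs(Q[:,:,0])<.06)&(np.abs(Q[:,:,1])<.05)&(c['depth']>0)
    m=(hsv[:,:,1]<45)&(hsv[:,:,2]>120)&(Q[:,:,0]<.09)&(Q[:,:,0]>0.012)&(np.abs(Q[:,:,1])<.09)&(Q[:,:,2]>.0)&(Q[:,:,2]<.12)&(c['depth']>0)
    k,l,s,ce=cv2.connectedComponentsWithStats(m.astype(np.uint8)); q=Q[l==1+np.argmax(s[1:,4])]
    for _ in range(6):
        A=np.c_[q[:,:2],np.ones(len(q))];k=np.linalg.lstsq(A,q[:,2],rcond=None)[0];r=q[:,2]-A@k;q=q[np.abs(r)<max(.002,2*r.std())]
    print('plate n',len(q),'pitch deg (uphill up)',np.degrees(np.arctan(k[0])).round(2),'roll',np.degrees(np.arctan(k[1])).round(2),'top z at axis mm',(k[2]*1e3).round(1),'std',r.std().round(5),'x range',q[:,0].min().round(4),q[:,0].max().round(4),'y',np.percentile(q[:,1],[.3,99.7]).round(4))
    return c,o,Q,org
if __name__=='__main__': plate()
E
python3 pl.py; python3 st.py
```

```text
plate n 26686 pitch deg (uphill up) 3.79 roll 0.01 top z at axis mm 32.1 std 0.00061 x range 0.012 0.0444 y [-0.0833  0.0855]
pos [0.5397 0.1183 0.123 ] u,v,z mm [-73.1  -1.4  23. ] yaw 13.06 tilt [-0.0024 -0.0014 -1.    ] F [-25.   -4.2  31.7] tau [-0.67  3.03 -0.29] g 76.9 t 8.35
```

Call:
servo_tool(motion=[[[0, 0, 0.2, 0, 1], [0, 0, 0.4, 0, 1], [0, 0, 0.6, 0, 1], [0, 0, 0.8, 0, 1], [0, 0, 0.8, 0, 1]]])

```text
time_s: 8.85
eef_pos: [0.5382, 0.118, 0.1136]
eef_rot: [-0.003, -0.114, 0.993, -0.001]
wrist_force: [-26.6, -5.5, 27.6]
opening: 0.803
grasp_force: 77.1
```

```bash
python3 pl.py; python3 st.py
```

```text
plate n 24817 pitch deg (uphill up) 12.9 roll 0.06 top z at axis mm 30.4 std 0.00064 x range 0.012 0.0421 y [-0.0834  0.0856]
pos [0.5383 0.118  0.1136] u,v,z mm [-74.6  -1.4  13.6] yaw 13.07 tilt [-0.006  -0.0019 -1.    ] F [-26.6  -4.9  26.8] tau [-0.91  3.25 -0.25] g 77.1 t 8.9
```

Call:
servo_tool(motion=[[[0, 0, 0.2, 0, 1], [0, 0, 0.4, 0, 1], [0, 0, 0.6, 0, 1], [0, 0, 0.8, 0, 1], [0, 0, 0.9, 0, 1]]])

```text
time_s: 9.4
eef_pos: [0.5372, 0.1178, 0.103]
eef_rot: [-0.004, -0.114, 0.993, -0.001]
wrist_force: [-26.7, -7.9, 21.5]
opening: 0.802
grasp_force: 70.7
```

Call:
servo_tool(motion=[[[0, 0, 0.2, 0, 1], [0, 0, 0.4, 0, 1], [0, 0, 0.4, 0, 1]]])

```text
time_s: 9.7
eef_pos: [0.5374, 0.1178, 0.0986]
eef_rot: [-0.004, -0.114, 0.993, -0.001]
wrist_force: [-21.9, -6.1, 14.3]
opening: 0.802
grasp_force: 66.5
```

```bash
python3 pl.py; python3 st.py
```

```text
plate n 18935 pitch deg (uphill up) 28.31 roll 0.18 top z at axis mm 29.5 std 0.0007 x range 0.012 0.0345 y [-0.0835  0.0855]
pos [0.5374 0.1178 0.0986] u,v,z mm [-75.5  -1.3  -1.4] yaw 13.1 tilt [-0.0081 -0.0021 -1.    ] F [-20.9  -5.8  15.4] tau [-0.8   2.73  0.11] g 66.5 t 9.75
```

Call:
servo_tool(motion=[[[0.2, 0, -0.5, 0, 1], [0.7, 0, -1.4, 0, 1], [1.4, 0, -2.6, 0, 1], [2.1, 0, -4.0, 0, 1], [2.3, 0, -4.4, 0, 1]]])

```text
time_s: 10.25
eef_pos: [0.5193, 0.1134, 0.1438]
eef_rot: [0.002, -0.114, 0.994, -0.0]
wrist_force: [0.9, 0.3, -3.9]
opening: 0.805
grasp_force: 69.2
```

Call:
servo_tool(motion=[[[0, 0, 0, 0, 1], [0, 0, 0, 0, 1], [0, 0, 0, 0, 1]]])

```text
time_s: 10.55
eef_pos: [0.5181, 0.1134, 0.1407]
eef_rot: [-0.0, -0.114, 0.994, 0.0]
wrist_force: [0.4, -0.0, -5.0]
opening: 0.799
grasp_force: 69.2
```

```bash
cat > ho.py <<'E'
from pl import *
c,o,Q,org=plate(); save(c,'w4.png')
g=cv2.cvtColor(c['pixels'],cv2.COLOR_RGB2GRAY)
hsv=cv2.cvtColor(c['pixels'],cv2.COLOR_RGB2HSV)
# top edge points & rib
R=Rt(o)
wh=((hsv[:,:,1]<45)&(hsv[:,:,2]>120)&(Q[:,:,0]>-.06)&(Q[:,:,0]<.09)&(np.abs(Q[:,:,1])<.09)&(Q[:,:,2]>0)&(Q[:,:,2]<.12)).astype(np.uint8)
k,l,s,ce=cv2.connectedComponentsWithStats(wh); i=1+np.argmax(s[1:,4]); q=Q[l==i]
print('edges x',np.percentile(q[:,0],[.2,99.8]).round(4),'y',np.percentile(q[:,1],[.2,99.8]).round(4))
cn,hi=cv2.findContours((l==i).astype(np.uint8),cv2.RETR_CCOMP,cv2.CHAIN_APPROX_NONE)
for j,cc in enumerate(cn):
    if hi[0][j][3]>=0 and cv2.contourArea(cc)>60: 
        (x,y),ax,an=cv2.fitEllipse(cc); print('hole',round(x,1),round(y,1),np.round(ax,1))
pr=Q[org]; print('rib',pr.min(0).round(4),pr.max(0).round(4))
E
python3 ho.py; python3 st.py
```

```text
plate n 19420 pitch deg (uphill up) 27.3 roll 0.18 top z at axis mm 29.4 std 0.00069 x range 0.012 0.0353 y [-0.0834  0.0855]
edges x [-0.0245  0.0348] y [-0.0837  0.0858]
hole 340.8 225.9 [13.5 13.8]
hole 220.0 225.5 [13.4 14. ]
rib [-0.0102 -0.0378 -0.0147] [0.06   0.0436 0.135 ]
pos [0.5181 0.1134 0.1406] u,v,z mm [-95.3  -1.4  40.6] yaw 13.03 tilt [-1.e-03  1.e-04 -1.e+00] F [ 1.6 -0.8 -5.2] tau [ 0.02  0.05 -0.01] g 69.1 t 10.6
```

View pics/w4.png

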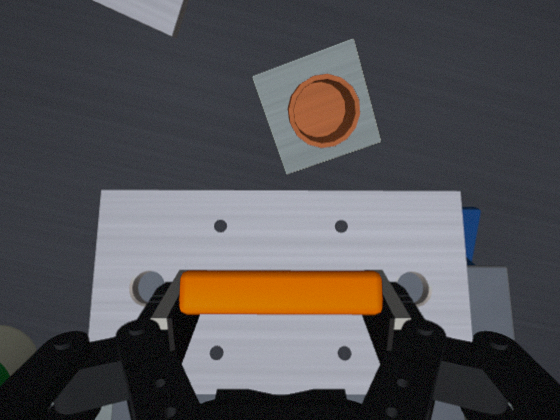

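```bash
python3 - <<'E'
from h import *
c=dict(np.load('wrist.npz')); H=c['hand_eye']
k=np.array([np.tan(np.radians(27.3)),np.tan(np.radians(.18)),.0294]); n=np.array([k[0],k[1],-1.])
def hit(uv):
    d=H[:3,:3]@rays(c,[uv])[0]; o=H[:3,3]; s=-(n@o+k[2])/(n@d); return o+s*d
g=cv2.cvtColor(c['pixels'],cv2.COLOR_RGB2GRAY)
pts=[]
for u,v in((220,226),(341,226),(217,353),(345,353)):
    w=g[v-10:v+11,u-10:u+11].astype(float); m=(w<140); yy,xx=np.nonzero(m); p=(u-10+xx.mean(),v-10+yy.mean()); pts.append(hit(p)); print(np.round(p,1),m.sum(),pts[-1].round(4))
pts=np.array(pts); top=pts.mean(0); nu=n/np.linalg.norm(n); print('centre top',top.round(4),'side',np.linalg.norm(pts[0]-pts[1]),np.linalg.norm(pts[0]-pts[2]))
for p in((149,287),(413,287)): print('hole',hit(p).round(4))
und=top-.008*nu; print('underside centre in tool',und.round(4)); print('yaw in tool deg',np.degrees(np.arctan2(*(pts[1]-pts[0])[:2])))
E
```

```text
[220.  225.6] 138 [ 0.0201 -0.0269  0.0397]
[340.9 226. ] 141 [0.0199 0.0292 0.0398]
[216.2 352.3] 170 [-0.0296 -0.027   0.014 ]
[344.1 352.8] 170 [-0.0299  0.0291  0.0141]
centre top [-0.0049  0.0011  0.0269] side 0.05612521416884415 0.05600024074743868
hole [-0.0047 -0.0581  0.0268]
hole [-0.0048  0.0611  0.0271]
underside centre in tool [-0.0085  0.0011  0.034 ]
yaw in tool deg -0.20623636522878686
```

Call:
servo_tool(motion=[[[-1.7, 0, -0.8, 0, 1], [-3.5, 0, -1.6, 0, 1], [-5.2, 0.1, -2.3, 0, 1], [-6.9, 0.1, -2.7, 0, 1], [-6.9, 0.1, -2.7, 0, 1]]])

```text
time_s: 11.1
eef_pos: [0.5875, 0.1302, 0.1686]
eef_rot: [0.001, -0.114, 0.994, -0.0]
wrist_force: [-0.2, 0.6, -4.8]
opening: 0.807
grasp_force: 69.4
```

Call:
servo_tool(motion=[[[0, 0, 0, 0, 1], [0, 0, 0, 0, 1], [0, 0, 0, 0, 1]]])

```text
time_s: 11.4
eef_pos: [0.5843, 0.1298, 0.1676]
eef_rot: [-0.001, -0.114, 0.994, 0.0]
wrist_force: [-0.6, -0.1, -5.0]
opening: 0.802
grasp_force: 69.4
```

```bash
python3 - <<'E'
from h import *
c=cap('wrist')
a=c['pixels'][240:335,110:190,::-1]; b=c['pixels'][240:335,370:450,::-1]
w=np.hstack([cv2.resize(x,None,fx=4.8,fy=4.8,interpolation=cv2.INTER_CUBIC) for x in(a,b)]); cv2.imwrite('pics/w5.png',w); print(w.shape)
E
python3 st.py; python3 pl.py
```

```text
(456, 768, 3)
pos [0.5845 0.1299 0.1678] u,v,z mm [-26.9  -0.1  67.8] yaw 13.03 tilt [-0.0011 -0.     -1.    ] F [ 0.   0.3 -4.5] tau [ 0.02  0.04 -0.01] g 69.4 t 11.45
plate n 19621 pitch deg (uphill up) 27.38 roll 0.17 top z at axis mm 29.6 std 0.00069 x range 0.012 0.0357 y [-0.0835  0.0855]
```

View pics/w5.png

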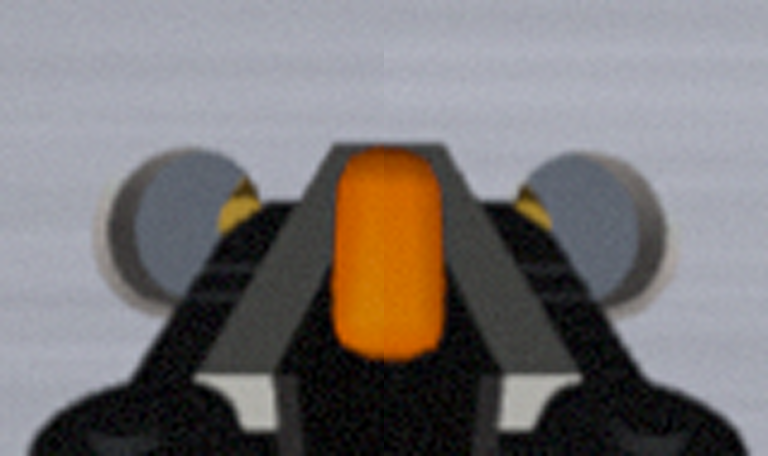

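```bash
python3 - <<'E'
from h import *
c=dict(np.load('wrist.npz'))
a=np.radians(12.9);t=np.radians(28);e=np.array([np.cos(a),np.sin(a),0]);f=np.array([-np.sin(a),np.cos(a),0]);z=np.array([0,0,1])
bx=np.cos(t)*e+np.sin(t)*z; n=np.cos(t)*z-np.sin(t)*e; M=np.array([.6107,.1362,.1004])
for s in(1,-1):
    for dx in(0,.003,-.003):
        b=M+.06*s*f+bx*dx
        print(s,dx,'tip',proj(c,b+.028*n)[0].round(1),'out/inner',proj(c,b+.028*n+.0025*f)[0].round(1),proj(c,b+.028*n-.0025*f)[0].round(1),'base16',proj(c,b+.016*n)[0].round(1))
p=c['pixels'];hsv=cv2.cvtColor(p,cv2.COLOR_RGB2HSV)
m=cv2.inRange(hsv,(14,110,50),(34,255,255))
for x0,x1 in((135,172),(392,430)):
    yy,xx=np.nonzero(m[262:310,x0:x1]); print(len(xx),xx.min()+x0,xx.max()+x0,yy.min()+262,yy.max()+262)
    
E
```

```text
1 0 tip [398.4 287.6] out/inner [403.3 287.6] [393.4 287.6] base16 [391.1 287. ]
1 0.003 tip [398.7 293.8] out/inner [403.7 293.8] [393.7 293.8] base16 [391.4 292.8]
1 -0.003 tip [398.  281.5] out/inner [403.  281.5] [393.1 281.5] base16 [390.8 281.3]
-1 0 tip [158.9 287. ] out/inner [163.9 287.1] [153.9 287. ] base16 [166.3 286.5]
-1 0.003 tip [158.5 293.2] out/inner [163.5 293.2] [153.5 293.2] base16 [166.  292.2]
-1 -0.003 tip [159.3 281. ] out/inner [164.3 281. ] [154.3 280.9] base16 [166.7 280.8]
53 156 163 278 288
36 397 404 279 287
```

Call:
servo_tool(motion=[[[-0.2, 0, 0.4, 0, 1], [-0.5, 0, 0.9, 0, 1], [-0.7, 0, 1.3, 0, 1], [-0.8, 0, 1.5, 0, 1], [-0.8, 0, 1.5, 0, 1]]])

```text
time_s: 12.0
eef_pos: [0.5929, 0.1318, 0.1526]
eef_rot: [-0.001, -0.114, 0.994, 0.0]
wrist_force: [0.5, 0.2, -4.1]
opening: 0.807
grasp_force: 69.4
```

```bash
python3 st.py
```

```text
pos [0.5929 0.1318 0.1526] u,v,z mm [-18.3  -0.1  52.6] yaw 13.04 tilt [-0.0011 -0.     -1.    ] F [ 0.5  0.2 -4.1] tau [-0.    0.04  0.02] g 69.4 t 12.0
```

Call:
servo_tool(motion=[[[-0.1, 0, 0.3, 0, 1], [-0.3, 0, 0.6, 0, 1], [-0.4, 0, 0.8, 0, 1], [-0.5, 0, 1.0, 0, 1], [-0.5, 0, 1.0, 0, 1]]])

```text
time_s: 12.5
eef_pos: [0.5978, 0.1329, 0.1429]
eef_rot: [-0.0, -0.114, 0.994, 0.0]
wrist_force: [-0.9, -0.2, -5.1]
opening: 0.804
grasp_force: 69.4
```

```bash
python3 st.py; python3 pl.py
```

```text
pos [0.5978 0.1329 0.1429] u,v,z mm [-13.2  -0.2  42.9] yaw 13.04 tilt [-6.e-04 -0.e+00 -1.e+00] F [-0.9 -0.2 -5.1] tau [-0.01  0.08  0.  ] g 69.4 t 12.5
plate n 19463 pitch deg (uphill up) 27.35 roll 0.17 top z at axis mm 29.7 std 0.00069 x range 0.012 0.0356 y [-0.0835  0.0854]
```

Call:
servo_tool(motion=[[[-0.1, 0, 0.3, 0, 1], [-0.3, 0, 0.6, 0, 1], [-0.4, 0, 0.8, 0, 1], [-0.5, 0, 1.0, 0, 1], [-0.5, 0, 1.0, 0, 1]]])

```text
time_s: 13.05
eef_pos: [0.602, 0.1338, 0.1343]
eef_rot: [-0.001, -0.114, 0.994, -0.0]
wrist_force: [-9.5, -3.0, 5.5]
opening: 0.807
grasp_force: 70.5
```

```bash
python3 st.py; python3 pl.py
```

```text
pos [0.602  0.1338 0.1343] u,v,z mm [-8.9 -0.2 34.3] yaw 13.05 tilt [-2.3e-03 -6.0e-04 -1.0e+00] F [-9.5 -3.   5.5] tau [-0.07  1.04 -0.02] g 70.5 t 13.05
plate n 19171 pitch deg (uphill up) 27.93 roll 0.16 top z at axis mm 29.5 std 0.0007 x range 0.012 0.0351 y [-0.0834  0.0855]
```

Call:
servo_tool(motion=[[[-0.1, 0, 0.1, 0, 1], [-0.1, 0, 0.2, 0, 1], [-0.1, 0, 0.2, 0, 1], [-0.1, 0, 0.2, 0, 1]]])

```text
time_s: 13.5
eef_pos: [0.602, 0.1338, 0.134]
eef_rot: [-0.002, -0.114, 0.994, -0.0]
wrist_force: [-19.4, -4.8, 20.3]
opening: 0.804
grasp_force: 71.9
```

```bash
python3 st.py; python3 pl.py; python3 - <<'E'
from h import *
for n in('top','side'): cap(n)
t=dict(np.load('top.npz'));s=dict(np.load('side.npz'))
w=np.hstack([cv2.resize(x,(390,390),interpolation=cv2.INTER_CUBIC) for x in(t['pixels'][140:250,170:280,::-1],s['pixels'][150:260,230:340,::-1])]);cv2.imwrite('pics/seat.png',w)
E
```

```text
pos [0.602  0.1338 0.134 ] u,v,z mm [-8.9 -0.2 34. ] yaw 13.06 tilt [-0.0043 -0.0012 -1.    ] F [-19.4  -4.8  20.3] tau [-0.28  2.52 -0.05] g 71.9 t 13.5
plate n 19040 pitch deg (uphill up) 28.2 roll 0.16 top z at axis mm 29.5 std 0.0007 x range 0.012 0.035 y [-0.0835  0.0854]
```

View pics/seat.png

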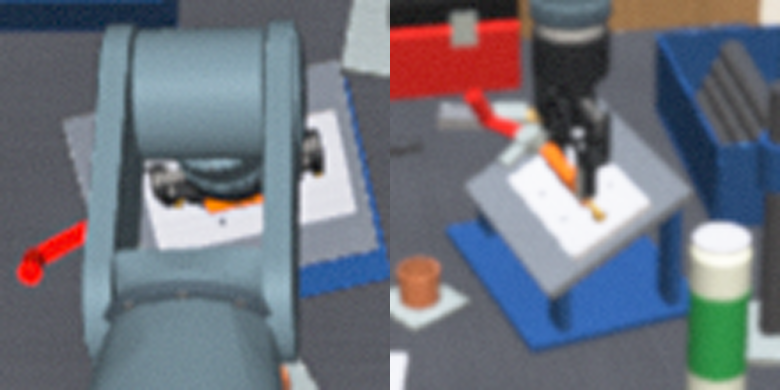

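The template is flush: the right pin stands through its hole at (597,212) and the measured pitch is 28.2° against 28°. Now I'll unload and open only part way, to keep the fingers clear of the pins, then rise.

Call:
servo_tool(motion=[[[0.1, 0, -0.2, 0, 1], [0.1, 0, -0.2, 0, -0.76], [0.1, 0, -0.2, 0, -0.76], [0.1, 0, -0.2, 0, -0.76], [0.1, 0, -0.2, 0, -0.76]]])

```text
time_s: 14.15
eef_pos: [0.6032, 0.134, 0.1334]
eef_rot: [0.0, -0.114, 0.994, -0.0]
wrist_force: [-0.2, -0.1, -0.4]
opening: 0.879
grasp_force: 0.0
```

```bash
python3 st.py; python3 pl.py
```

```text
pos [0.6032 0.134  0.1334] u,v,z mm [-7.8 -0.2 33.4] yaw 13.04 tilt [ 5.e-04  0.e+00 -1.e+00] F [-0.2 -0.1 -0.4] tau [-0.01 -0.    0.01] g 0.0 t 14.15
plate n 20190 pitch deg (uphill up) 27.94 roll 0.14 top z at axis mm 28.1 std 0.00069 x range 0.012 0.0359 y [-0.0834  0.0856]
```

Call:
servo_tool(motion=[[[0, 0, -1.0, 0, -0.76], [0, 0, -2.5, 0, -0.76], [0, 0, -5.0, 0, -0.76], [0, 0, -8.5, 0, -0.76], [0, 0, -10, 0, 1]]])

```text
time_s: 14.7
eef_pos: [0.6048, 0.1341, 0.2385]
eef_rot: [0.003, -0.114, 0.994, -0.0]
wrist_force: [0.9, -0.9, 0.7]
opening: 0.73
grasp_force: 0.0
```

Call:
servo_tool(motion=[[[-0.2, 4.5, 0, 0, 1], [-0.4, 9, 0, 0, 1], [-0.6, 13.5, 0, 0, 1], [-0.8, 18, 0, 0, 1], [-0.8, 19.8, 0, 0, 1]]])

```text
time_s: 15.2
eef_pos: [0.5646, 0.3325, 0.2338]
eef_rot: [0.0, -0.115, 0.993, 0.001]
wrist_force: [0.3, -0.3, 0.4]
opening: -0.001
grasp_force: 0.0
```

Call:
servo_tool(motion=[[[0, 0, 0, 0, 1], [0, 0, 0, 0, 1], [0, 0, 0, 0, 1], [0, 0, 0, 0, 1], [0, 0, 0, 0, 1]]])

```text
time_s: 15.7
eef_pos: [0.5665, 0.3275, 0.2334]
eef_rot: [0.0, -0.113, 0.994, -0.0]
wrist_force: [0.4, 0.1, -0.5]
opening: 0.0
grasp_force: 0.0
```

```bash
python3 st.py; python3 - <<'E'
from h import *
from bed import bed
c=cap('wrist'); print(ctrl.get_obs()['opening'])
P=cloud(c);hsv=cv2.cvtColor(c['pixels'],cv2.COLOR_RGB2HSV)
M=np.array([.6107,.1365,.1004]);a=np.radians(12.9);t=np.radians(28);e=np.array([np.cos(a),np.sin(a),0]);f=np.array([-np.sin(a),np.cos(a),0]);z=np.array([0,0,1])
B=np.c_[np.cos(t)*e+np.sin(t)*z,f,np.cos(t)*z-np.sin(t)*e]
b=(P-M)@B
r=(cv2.inRange(hsv,(0,150,60),(6,255,255))>0)&(b[:,:,2]>.046)&(b[:,:,2]<.06); q=b[r]; print('knob top bed',len(q),((q.min(0)+q.max(0))/2).round(4),q.min(0).round(4),q.max(0).round(4))
g=(hsv[:,:,1]<45)&(hsv[:,:,2]>120)&(np.abs(b[:,:,2]-.008)<.002)&(b[:,:,1]<.09); q=b[g]; print('template top',len(q),np.percentile(q,[.5,99.5],axis=0).round(4).tolist())
save(c,'w6.png')
E
```

```text
pos [0.5665 0.3275 0.2334] u,v,z mm [ -0.4 196.6 133.4] yaw 12.94 tilt [ 1.e-04 -1.e-04 -1.e+00] F [ 0.4  0.1 -0.5] tau [-0.01 -0.01  0.02] g 0.0 t 15.7
-0.000676447831940117
knob top bed 850 [-0.021   0.1882  0.05  ] [-0.0306  0.1789  0.046 ] [-0.0114  0.1975  0.054 ]
template top 13235 [[-0.0443, -0.0057, 0.0062], [0.0446, 0.0854, 0.0096]]
```

View pics/w6.png

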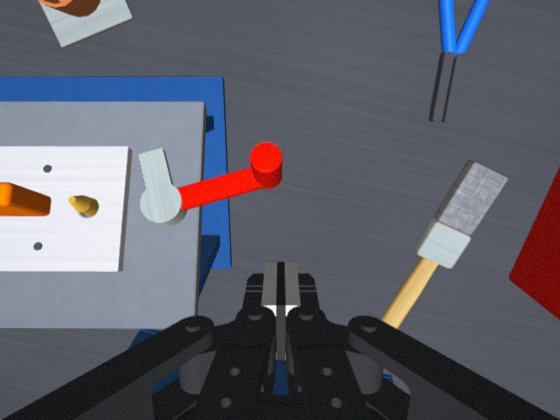

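The template reads seated (x ±44.5 mm, y end at 85.4 mm). The knob at (266,165) sits at bed (-21,188) mm, which puts the lever at about 0.29 rad. The closed fingers are uphill of it, so I'll go down and push it round.

Call:
servo_tool(motion=[[[0, 0, 3.5, 0, 1], [0, 0, 6.5, 0, 1], [0, 0, 8.0, 0, 1], [0, 0, 8.0, 0, 1], [0, 0, 8.0, 0, 1]]])

```text
time_s: 16.25
eef_pos: [0.5666, 0.3287, 0.1542]
eef_rot: [0.0, -0.113, 0.994, 0.0]
wrist_force: [0.4, -0.9, 0.8]
opening: -0.003
grasp_force: 0.0
```

Call:
servo_tool(motion=[[[0.8, -0.1, 0.4, 0, 1], [1.6, -0.3, 0.9, 0, 1], [2.4, -0.4, 1.3, 0, 1], [3.2, -0.6, 1.7, 0, 1], [3.8, -0.9, 2.0, 0, 1]]])

```text
time_s: 16.75
eef_pos: [0.5302, 0.3112, 0.1333]
eef_rot: [0.0, -0.114, 0.994, 0.0]
wrist_force: [1.3, 0.0, 0.4]
opening: -0.001
grasp_force: 0.8
```

Call:
servo_tool(motion=[[[0.6, -0.3, 0.3, 0, 1], [1.2, -0.6, 0.7, 0, 1], [1.8, -1.2, 1.0, 0, 1], [2.2, -1.7, 1.3, 0, 1], [2.7, -2.2, 1.5, 0, 1]]])

```text
time_s: 17.25
eef_pos: [0.5097, 0.2833, 0.1182]
eef_rot: [0.0, -0.113, 0.994, 0.0]
wrist_force: [2.1, -0.2, 1.6]
opening: 0.0
grasp_force: 1.1
```

Call:
servo_tool(motion=[[[0.3, -0.5, 0.2, 0, 1], [0.6, -1.0, 0.3, 0, 1], [1.0, -1.9, 0.5, 0, 1], [1.2, -2.6, 0.6, 0, 1], [1.2, -3.0, 0.6, 0, 1]]])

```text
time_s: 17.75
eef_pos: [0.5038, 0.2513, 0.1118]
eef_rot: [-0.001, -0.113, 0.994, 0.0]
wrist_force: [-3.1, 11.3, -0.4]
opening: 0.0
grasp_force: 6.0
```

```bash
cat > kn.py <<'E'
from h import *
c=cap('wrist')
P=cloud(c);hsv=cv2.cvtColor(c['pixels'],cv2.COLOR_RGB2HSV)
M=np.array([.6107,.1365,.1004]);a=np.radians(12.9);t=np.radians(28);e=np.array([np.cos(a),np.sin(a),0]);f=np.array([-np.sin(a),np.cos(a),0]);z=np.array([0,0,1])
B=np.c_[np.cos(t)*e+np.sin(t)*z,f,np.cos(t)*z-np.sin(t)*e]
b=(P-M)@B
r=(cv2.inRange(hsv,(0,150,40),(6,255,255))>0)&(b[:,:,2]>.046)&(b[:,:,2]<.06)&(c['depth']>0); q=b[r]
if len(q): m=(q.min(0)+q.max(0))/2; print('knob',len(q),m.round(4),'angle',np.arctan2(-m[0],m[1]-.116).round(3))
g=(hsv[:,:,1]<45)&(hsv[:,:,2]>120)&(np.abs(b[:,:,2]-.008)<.002)&(b[:,:,1]<.09)&(b[:,:,1]>-.1); q=b[g]
if len(q): print('template top',len(q),np.percentile(q,[.5,50,99.5],axis=0).round(4).tolist())
E
python3 st.py; python3 kn.py
```

```text
pos [0.5038 0.2513 0.1118] u,v,z mm [-78.4 136.3  11.8] yaw 12.99 tilt [-2.1e-03  4.0e-04 -1.0e+00] F [-3.1 11.3 -0.4] tau [ 1.87  0.49 -0.04] g 6.0 t 17.75
knob 2179 [-0.0755  0.1146  0.0512] angle 1.59
template top 6487 [[-0.2262, 0.0018, 0.0061], [-0.0382, 0.0253, 0.0079], [-0.0146, 0.0843, 0.0099]]
```

Call:
servo_tool(motion=[[[0, 0.5, 0, 0, 1], [0, 1.5, -0.3, 0, 1], [0, 2.5, -1.5, 0, 1], [0, 3.0, -5.0, 0, 1], [0, 3.0, -9.0, 0, 1]]])

```text
time_s: 18.3
eef_pos: [0.4964, 0.2822, 0.2027]
eef_rot: [-0.002, -0.114, 0.993, -0.0]
wrist_force: [1.2, -0.4, 0.7]
opening: 0.001
grasp_force: 0.0
```

Call:
servo_tool(motion=[[[2, -3, -4, 0, 1], [4, -6, -8, 0, 1], [4, -6, -10, 0, 1], [4, -6, -10, 0, 1], [4, -6, -10, 0, 1]]])

```text
time_s: 18.8
eef_pos: [0.4726, 0.2142, 0.3036]
eef_rot: [0.001, -0.114, 0.994, 0.0]
wrist_force: [-0.3, 0.1, -0.7]
opening: -0.001
grasp_force: 0.0
```

Call:
servo_tool(motion=[[[0, 0, 0, 0, 1], [0, 0, 0, 0, 1], [0, 0, 0, 0, 1]]])

```text
time_s: 19.1
eef_pos: [0.472, 0.2139, 0.301]
eef_rot: [-0.001, -0.114, 0.994, -0.0]
wrist_force: [-0.3, -0.5, -0.4]
opening: -0.0
grasp_force: 0.0
```

```bash
python3 st.py; python3 kn.py; python3 -c "
from h import *
save(dict(np.load('wrist.npz')),'w7.png')"
```

```text
pos [0.472  0.2139 0.301 ] u,v,z mm [-117.8  106.9  201. ] yaw 13.07 tilt [-2.4e-03 -5.0e-04 -1.0e+00] F [-0.3 -0.5 -0.4] tau [ 0.04 -0.01  0.02] g 0.0 t 19.1
knob 344 [-0.0749  0.1141  0.0505] angle 1.597
template top 10365 [[-0.2189, -0.0837, 0.0062], [-0.0153, -0.017, 0.008], [0.0437, 0.0827, 0.0099]]
```

View pics/w7.png

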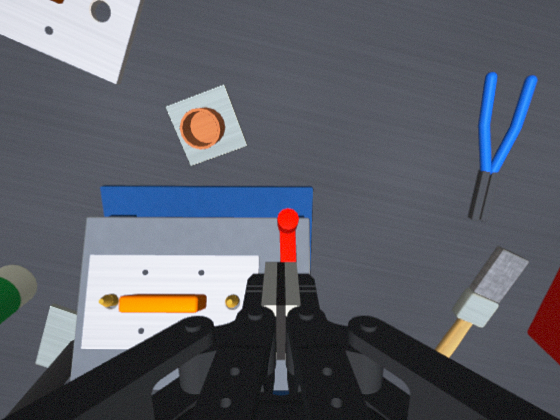

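The view shows both pins through the holes at (108,301) and (232,301), the plate flat at the bed's height, and the lever closed with its knob at (288,219), about 1.597 rad. The arm is clear, so I'll hand in.

```bash
python3 -c "
from bench import ctrl
print(ctrl.hand_in())"
```

```text
the job is handed in; nothing more can be done
None
```

The template is hung on both pins and lies flush on the bed, the lever is closed at about 1.6 rad, and the job was handed in at 19 s; the hand-in returned no verdict.

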